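Set up the small-finds macro stand

TASK

Make the small-finds photo stand ready: slide the aluminium beam by its black knob towards the camera until it is fully home against the end stop, then slide the orange thumb wedge firmly along its ramp so that it jams the beam fast there, and then slip the small turntable head down over the upright steel spindle until it sits flat on the collar. Lower the head under control rather than letting it drop, let go of everything, and leave the other things on the bench where they are.

Things in the scene. Friction and masses are not known exactly. Their poses are not given: they have to be found in the camera images.
- bed: Fixed base of the macro stand: grey board 125 x 520 x 18 mm on the bench, long side along its y axis, with brown wooden guides up to 46 mm high. Origin: underside, below where the spindle's axis comes when the beam is home. z up; +y points to the camera at its end and is the way both beam and wedge are pushed; -x is the side of the wedge.
- lens_front (a point): Middle of the lens front of the black camera fixed on the bed's +y end, 135 mm from the bed's origin, 125 mm above the bench; the camera is 112 mm wide, its top 170 mm high.
- end_stop (a point): Middle of the face of the fixed wooden end stop, 35 mm from the bed's origin to +y, at the beam's top (42 mm high); the block rises to 52 mm. The beam's nose meets it when home.
- fence (a point): Top of the fixed slanted wooden fence (44 mm high, y = -235 to -55 mm in the bed's frame, -x side). Between its face and the beam's side lies the channel with the wedge, which narrows towards +y by 1 mm in 10. A 3 mm aluminium hold-down plate on it (top 47 mm, y = -140 to -58 mm) overhangs the wedge's tip with 2 mm of air, so that the wedge cannot rear up.
- beam: Aluminium bar 44 mm wide, 285 long, 24 thick that slides along the bed's y axis only, friction about 3 N; top 42 mm above the bench. Origin: its underside (18 mm high) below the spindle's axis; axes as the bed's. Its y in the bed's frame starts at -65 to -35 mm and is 0 when home. Once wedged it cannot be moved.
- beam_knob (a point): Centre of the top of the upright black knob on the beam, 78 mm above the bench. The knob is a cylinder 24 mm in diameter that stands from 42 to 78 mm above the bench, 85 mm behind (-y of) the spindle.
- spindle_seat (a point): Centre of the top face of the steel collar (40 mm diameter, 12 mm high) at the spindle's foot, 54 mm above the bench; the head comes to rest on it. Moves with the beam.
- spindle_tip (a point): Top of the upright steel spindle on the beam, 44 mm above the collar and 98 mm above the bench; 16 mm in diameter, the uppermost 6 mm tapering to 8 mm.
- wedge: Loose orange plastic wedge, about 60 g, 110 mm long, 24 high, lying on the board (from 18 to 42 mm above the bench) in the channel between beam and fence. Origin: underside, below its thumb tab's centre. It runs along its y axis from -15 mm (25 mm thick) to +95 mm (tip, 14 mm thick); flat face at x = +12 mm, to the beam. Starts at y = -230 to -205 mm in the bed's frame.
- wedge_tab (a point): Centre of the top of the wedge's upright thumb tab: 18 mm across (x), 26 mm along (y), 42 to 76 mm above the bench. Pushed to +y the wedge meets both sides with the tab near y = -175 mm in the bed's frame and is tight 1 to 4 mm on. Pushed from behind the tab with 15 to 20 N it aligns itself, jams and stays jammed; a light touch leaves it loose, a stiff grip across it may bind it early on one side.
- head: Turntable head, a loose bearing cup 62 mm high, about 160 g: brass hub tube, outside 36 mm, 50 mm long, open below (bore 19 mm, 50 mm deep), under a black disc 52 mm wide, 12 mm thick, with a cork pad. Stands upright on the bench at the start. Origin: centre of the hub's underside, z up its axis. Seated, the origin lies at spindle_seat.
- findbox: Bystander: closed red-brown cardboard box 58 x 58 x 55 mm. Origin: centre of its underside.
- tub: Bystander: small white lidded jar, 60 mm in diameter, 70 mm high. Origin: centre of its underside.
- bowl: Bystander: terracotta bowl, 116 mm in diameter, 50 mm high. Origin: centre of its underside.
- potring: Bystander: black rubber pot-rest ring lying flat, 104 mm outside, 22 mm high. Origin: centre of its underside.
- seal: Bystander: small stone stamp seal, 32 mm in diameter, 27 mm high. Origin: centre of its underside.
- brush: Bystander: brush lying flat. Origin: its underside.
- sherd: Bystander: flat potsherd about 90 x 60 mm, 9 mm thick. Origin: centre of its underside.
Not all that is in view belongs to the job. Several things have the shape of the wedge; the one meant has the colours described above.

How it is judged:
By the outcome, as a careful person would: the job done as asked, in the order asked, and still so for the second after the job is handed in, with the robot touching nothing.
It also fails if it takes over 61 s, if anything falls off the work surface, if the arm or the gripper's body presses on something with over 40 N, if the wrist force passes 120 N, or if a joint passes its speed limit or range.

ROBOT

A 6-joint arm with a two-finger parallel gripper is mounted at the origin on the work surface. World frame = base frame: x ahead of the robot, y to its left, z up, the work surface at z = 0. Lengths are in m, angles in degrees, forces in N, time in s.
With the tool pointing down it reaches from about 0.3 to 0.775 m from the base axis. Payload 14.6 kg.
Tool frame: the origin (TCP) lies at the very end of the fingers, on their centre line; the grasp point (between the pads) lies 19 mm behind it; z points along the fingers, y is the line along which they close (so a half turn about z gives the same grasp; the last joint's range is limited). The gripper opens to 94 mm and grips with 3 to 60 N. Pads are 16 mm wide; open, the fingers measure 119 mm over their backs; the gripper's body (75 mm by 177 mm) begins 78 mm behind the grasp point.
Start: joints at [-78.186, 17.183, 87.147, -0, 75.671, -3.816], TCP at [0.148, -0.53, 0.205] pointing down, gripper open.
Joint ranges: [-173.82, 173.82], [-45.26, 126.66], [13.44, 144.39], [-59.66, 239.66], [0, 175.72], [-146.38, 146.38]. Speed limits (degrees/s): [127.2, 127.2, 147.25, 180, 180, 180].

INTERFACE

Orientations are given as a 3x3 rotation matrix whose columns are the frame's x, y, z axes.
In Python, from workcell import manip, grab_frame, sign_off gives the robot as it stands.
- The arm moves only by the tool jog_arm, never from a script. Its argument "plan" is one flat list of numbers, 7 for each row, row after row: the finger opening in m, from 0 to 0.094, then the shift along the tool's x, y, z in m, then the turn, a rotation vector about the tool's x, y, z in degrees. A call has exactly 5 rows; each row shifts and turns the commanded pose from where the row before left it, along the tool's axes as they then stand; what a row does not reach is not made up. A row lasts 1/8 s, in which the tool goes at most 62.5 mm and 10.7 degrees, less where a joint would pass 70% of its speed; a pose out of reach is approached as far as the arm can. A call with a gripper value outside its range is refused whole. The fingers move at their own pace and stop on an object; the grip force is fixed at half the most. Time passes only in rows, so rows that do not move let the fingers close, or fill a call up. It gives the time, the measured TCP pose, the force, the opening and the grip force at its end, in the units of the state.
- manip.sense(): the state, without advancing time (a new reading comes with each control period).
- grab_frame(name): name is "scene" or "top" or "wrist"; returns a dict with "image" (384x512x3 uint8, blue, green, red), "depth" (384x512 float32, m along the optical axis (not along the pixel's ray), 0 where there is no reading), "fx", "fy", "cx", "cy" (pixels), "world_from_camera" (4x4, takes a point from camera to world coordinates). Camera axes: x right, y down, z forward; pixel columns grow to the right and rows downward; lengths in m; the calibration is good to about 2 mm. A picture is of the moment at which its call begins.
- sign_off(): hands the job in; it is judged then, once.
The state is a dict: "clock": time; "joints": joint angles; "joint_vel": joint speeds; "tau": joint torques, N m; "ee_pos": TCP position; "ee_rot": TCP orientation; "contact_force": force on the tool from outside, world axes, zero at the start; "torque": the same for the moment, N m; "opening": finger opening in m; "grip_force": force on a finger pad.
Only numpy, scipy, OpenCV 4.12 (cv2) and the standard library are available. Lean on these libraries where they do the work, as an engineer would, in place of code of your own. Each camera call takes 0.05 s, during which the arm holds its last target. There are 200 camera calls.

## Working session

There is one attempt and no reset: what is moved stays moved. The work goes in short steps, Python scripts to look and compute and a tool call to move; the robot and the scene stay as the last step left them, time stands still between calls to the robot, and variables do not carry over. Pictures are saved under pics/ and viewed, at most 10 in all, crops included, and the job is handed in when it is done.

Besides the shell and the picture viewer there is one more tool, called after "Emit:" as a command line: name --argument value ..., lists and objects as JSON in quotes. jog_arm: Moves the arm, as the interface text tells. Its arguments: {"type":"object","properties":{"plan":{"type":"array","items":{"type":"number"}}},"required":["plan"]}

```bash
mkdir -p pics; cat > h.py <<'E'
import numpy as np, cv2
from workcell import manip, grab_frame, sign_off
def save(f,name): cv2.imwrite(f'pics/{name}.png',f['image'])
def pts(f):
    d=f['depth']; v,u=np.mgrid[0:d.shape[0],0:d.shape[1]]
    P=np.stack([(u-f['cx'])/f['fx']*d,(v-f['cy'])/f['fy']*d,d,np.ones_like(d)],-1)
    return (P@f['world_from_camera'].T)[...,:3]
def onplane(f,u,v,z):
    M=f['world_from_camera']; r=M[:3,:3]@np.array([(u-f['cx'])/f['fx'],(v-f['cy'])/f['fy'],1]); o=M[:3,3]
    return o+r*(z-o[2])/r[2]
E
python3 - <<'E'
from h import *
import pickle
fs={n:grab_frame(n) for n in('top','scene')}
pickle.dump(fs,open('f0.pkl','wb'))
for n,f in fs.items():
    print(n,f['fx'],f['world_from_camera'].round(3).tolist())
im=np.hstack([fs['top']['image'],fs['scene']['image']]); 
save(fs['top'],'top0');save(fs['scene'],'scene0')
E
```

```text
top 371.9228530034295 [[0.008, -0.986, 0.169, 0.292], [-1.0, -0.008, -0.001, 0.056], [0.002, -0.169, -0.986, 1.29], [0.0, 0.0, 0.0, 1.0]]
scene 383.41230446201183 [[0.789, 0.523, -0.322, 0.855], [0.614, -0.678, 0.403, -0.381], [-0.007, -0.516, -0.857, 1.003], [0.0, 0.0, 0.0, 1.0]]
```

View pics/top0.png

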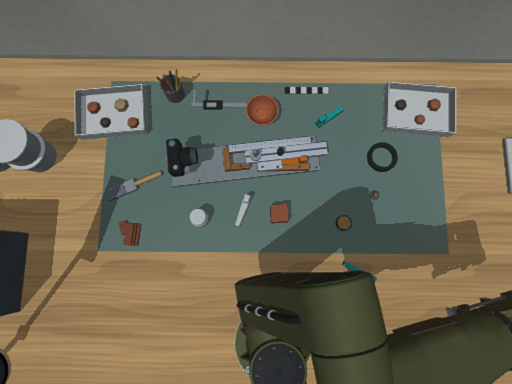

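View pics/scene0.png

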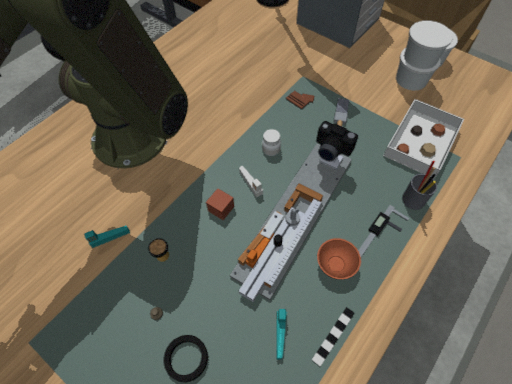

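The top view shows the bed at x≈170–325, y≈140–185 with the camera on the left (+y). The knob is near (281,152), the wedge near (297,161), the spindle near (256,155) and the head near (344,222). The scene view shows the spindle at (293,215), knob at (278,240), tab at (257,247) and head at (158,247).

```bash
python3 - <<'E'
from h import *
import pickle
fs=pickle.load(open('f0.pkl','rb'))
a=fs['top']['image'][125:195,160:335]; b=fs['scene']['image'][170:300,220:350]
cv2.imwrite('pics/c0.png',np.vstack([cv2.resize(a,(700,280),interpolation=2),cv2.copyMakeBorder(cv2.resize(b,(312,312),interpolation=2),0,0,0,388,0)]))
for n,(u0,u1,v0,v1) in dict(top=(160,370,120,240),scene=(130,360,120,300)).items():
    f=fs[n];P=pts(f);hsv=cv2.cvtColor(f['image'],cv2.COLOR_BGR2HSV)
    roi=np.zeros(P.shape[:2],bool);roi[v0:v1,u0:u1]=1
    org=roi&(hsv[...,0]>4)&(hsv[...,0]<16)&(hsv[...,1]>190)&(hsv[...,2]>150)
    print(n,'orange',org.sum(),P[org].mean(0).round(4)); t=org&(P[...,2]>.066)
    print(' tab',t.sum(),P[t].mean(0).round(4),P[t].min(0).round(3),P[t].max(0).round(3))
    ys=P[org]; w=ys[(ys[:,2]>.036)&(ys[:,2]<.05)]; print(' wedge top',w.min(0).round(3),w.max(0).round(3))
    blk=roi&(hsv[...,2]<70)&(P[...,2]>.066)&(P[...,2]<.086)&(P[...,0]>.5)
    k,l,s,c=cv2.connectedComponentsWithStats(blk.astype(np.uint8))
    for i in range(1,k):
        if s[i,4]>8: print(' blk',s[i].tolist(),P[l==i].mean(0).round(4))
    sp=roi&(P[...,2]>.085)&(P[...,2]<.105)&(P[...,0]>.5)
    k,l,s,c=cv2.connectedComponentsWithStats(sp.astype(np.uint8))
    for i in range(1,k):
        if s[i,4]>2: print(' z90',s[i].tolist(),P[l==i].mean(0).round(4))
    # tall round objects elsewhere: head top 62
    hd=roi&(P[...,2]>.056)&(P[...,2]<.068)&(P[...,0]<.52)
    k,l,s,c=cv2.connectedComponentsWithStats(hd.astype(np.uint8))
    for i in range(1,k):
        if s[i,4]>20: print(' z62',s[i].tolist(),P[l==i].mean(0).round(4),np.ptp(P[l==i],0).round(3))
    # beam top
    al=roi&(hsv[...,1]<60)&(hsv[...,2]>130)&(abs(P[...,2]-.042)<.004)&(P[...,0]>.5)
    if al.sum()>50:
        r=cv2.minAreaRect(P[al][:,:2].astype(np.float32)*1000);print(' alu',al.sum(),r)
E
```

```text
top orange 104 [ 0.5971 -0.0665  0.0642]
 tab 29 [ 0.5908 -0.091   0.118 ] [ 0.292 -0.107  0.071] [0.61  0.056 1.29 ]
 wedge top [ 0.591 -0.083  0.037] [ 0.612 -0.028  0.048]
 blk [277, 147, 7, 8, 34] [ 0.6273 -0.0196  0.0779]
 z90 [253, 150, 5, 5, 20] [0.6172 0.0656 0.0955]
 z90 [173, 176, 5, 1, 5] [0.5319 0.3246 0.1016]
 z62 [243, 194, 7, 8, 32] [0.4687 0.0942 0.0595] [0.023 0.02  0.01 ]
 z62 [270, 204, 18, 14, 104] [ 0.4291 -0.0176  0.0576] [0.044 0.057 0.005]
 z62 [271, 215, 15, 7, 44] [ 0.3997 -0.0115  0.0575] [0.02  0.047 0.006]
 z62 [336, 215, 16, 16, 193] [ 0.3887 -0.2283  0.0628] [0.05  0.051 0.01 ]
 alu 837 ((625.3914794921875, -16.009933471679688), (101.23487091064453, 336.6015930175781), 7.184751033782959)
scene orange 127 [ 0.6007 -0.0708  0.0528]
 tab 43 [ 0.6028 -0.0973  0.0753] [ 0.596 -0.108  0.071] [ 0.61  -0.086  0.079]
 wedge top [ 0.589 -0.111  0.037] [ 0.611 -0.027  0.045]
 blk [274, 235, 8, 9, 60] [ 0.6307 -0.0231  0.0762]
 z90 [316, 141, 5, 3, 9] [0.544  0.2949 0.1009]
 z90 [339, 152, 12, 5, 22] [0.6281 0.3061 0.0991]
 z90 [320, 157, 4, 3, 4] [0.5846 0.2529 0.101 ]
 z90 [325, 160, 5, 2, 5] [0.6025 0.2543 0.1015]
 z90 [290, 209, 7, 6, 30] [0.6194 0.0614 0.0932]
 z62 [133, 132, 13, 11, 43] [ 0.076  -0.0034  0.0624] [0.007 0.047 0.012]
 z62 [263, 136, 17, 9, 48] [0.4128 0.236  0.0632] [0.044 0.04  0.012]
 z62 [252, 179, 9, 8, 34] [0.4687 0.0911 0.0581] [0.026 0.02  0.006]
 z62 [148, 238, 20, 19, 289] [ 0.3892 -0.2319  0.0623] [0.053 0.05  0.011]
 alu 1662 ((622.0567016601562, -16.355178833007812), (102.57840728759766, 340.1340026855469), 6.924600601196289)
```

View pics/c0.png

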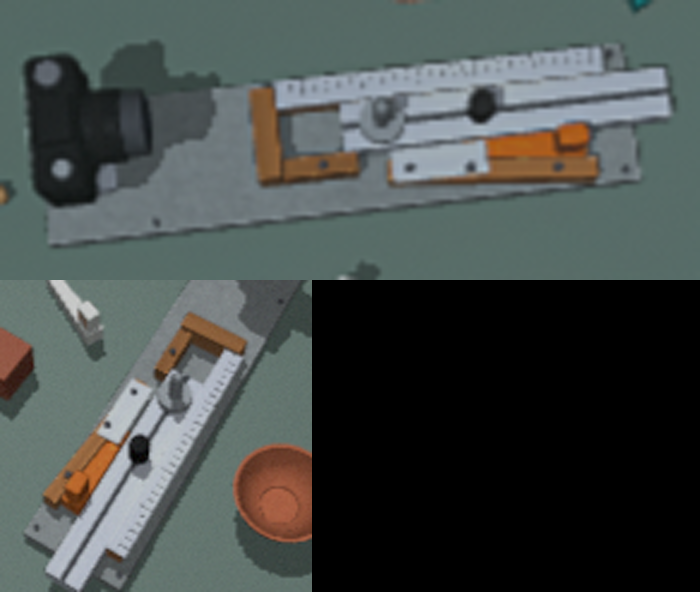

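The crop confirms that the hold-down plate and orange wedge lie on the robot's side (bed -x), and that bed +y runs along world +y at about 7° yaw. Next is the move helper.

```bash
cat >> h.py <<'E'
from scipy.spatial.transform import Rotation as R
def goto(pos,yaw=None,st=None):
    """shift in tool axes (m) now, and turn about tool z so tool y points along yaw+90 (mod 180)"""
    s=st or manip.sense(); Rm=np.array(s['ee_rot']); d=Rm.T@(np.array(pos)-np.array(s['ee_pos']))
    out=[d.round(4).tolist()]
    if yaw is not None:
        # target: z down, tool y along bed x dir (yaw)
        best=None
        for k in(0,180):
            a=np.deg2rad(yaw+k); y=np.array([np.cos(a),np.sin(a),0]); z=np.array([0,0,-1.]); x=np.cross(y,z)
            rv=R.from_matrix(Rm.T@np.stack([x,y,z],1)).as_rotvec(degrees=True)
            if best is None or np.linalg.norm(rv)<np.linalg.norm(best): best=rv
        out.append(best.round(2).tolist())
    return out
E
python3 - <<'E'
from h import *
s=manip.sense(); print({k:np.round(s[k],3).tolist() for k in('ee_pos','ee_rot','joints','opening','clock')})
print(goto((.633,-.057,.13),7))
E
```

```text
{'ee_pos': [0.148, -0.529, 0.205], 'ee_rot': [[0.963, 0.269, -0.0], [0.269, -0.963, 0.001], [0.0, -0.001, -1.0]], 'joints': [-78.187, 17.213, 87.176, -0.001, 75.671, -3.816], 'opening': 0.094, 'clock': 0.1}
[[0.5942, -0.3243, 0.0753], [-0.05, -0.04, -81.37]]
```

Emit:
jog_arm --plan '[0,0.0395,-0.0215,0,0,0,-5.4,0,0.0414,-0.0177,0,0,0,-5.4,0,0.0429,-0.0137,0,0,0,-5.4,0,0.044,-0.0096,0,0,0,-5.4,0,0.0447,-0.0054,0,0,0,-5.4]'

```text
clock: 0.72
ee_pos: [0.3105, -0.3717, 0.2053]
ee_rot: [[0.734, 0.679, -0.0], [0.679, -0.734, 0.0], [0.0, -0.0, -1.0]]
contact_force: [0.2, -1.0, -0.1]
opening: 0.0474
grip_force: 0.0
```

Emit:
jog_arm --plan '[0,0.045,-0.0012,0,0,0,-5.4,0,0.0449,0.0031,0,0,0,-5.4,0,0.0444,0.0073,0,0,0,-5.4,0,0.0435,0.0115,0,0,0,-5.4,0,0.0422,0.0156,0,0,0,-5.4]'

```text
clock: 1.35
ee_pos: [0.4722, -0.2152, 0.2052]
ee_rot: [[0.345, 0.939, -0.0], [0.939, -0.345, 0.0], [0.0, -0.0, -1.0]]
contact_force: [0.3, -0.7, 0.9]
opening: 0.0005
grip_force: 0.0
```

Emit:
jog_arm --plan '[0,0.0405,0.0195,0.01,0,0,-5.4,0,0.0385,0.0232,0.01,0,0,-5.4,0,0.0361,0.0268,0.01,0,0,-5.4,0,0.0334,0.0301,0.01,0,0,-5.4,0,0.0305,0.0331,0.01,0,0,-5.4]'

```text
clock: 1.98
ee_pos: [0.6342, -0.0594, 0.1547]
ee_rot: [[-0.119, 0.993, -0.001], [0.993, 0.119, 0.0], [0.0, -0.001, -1.0]]
contact_force: [0.1, -1.5, 0.2]
opening: 0.0004
grip_force: 0.0
```

```bash
python3 - <<'E'
from h import *
s=manip.sense(); print({k:np.round(s[k],3).tolist() for k in('ee_pos','ee_rot','joints','opening','clock','contact_force')})
print(goto((.633,-.057,.056),7))
f=grab_frame('wrist');save(f,'w1');P=pts(f);np.save('P1.npy',P);print(f['world_from_camera'].round(3).tolist())
E
```

```text
{'ee_pos': [0.634, -0.059, 0.155], 'ee_rot': [[-0.119, 0.993, -0.001], [0.993, 0.119, 0.0], [0.0, -0.001, -1.0]], 'joints': [-8.64, 30.682, 75.047, -0.003, 74.308, -15.451], 'opening': 0.0, 'clock': 1.975, 'contact_force': [0.073, -1.547, 0.229]}
[[0.0025, -0.0009, 0.0987], [-0.04, -0.01, -0.19]]
[[0.993, 0.114, 0.033, 0.624], [0.118, -0.951, -0.286, 0.025], [-0.001, 0.288, -0.958, 0.333], [0.0, 0.0, 0.0, 1.0]]
```

View pics/w1.png

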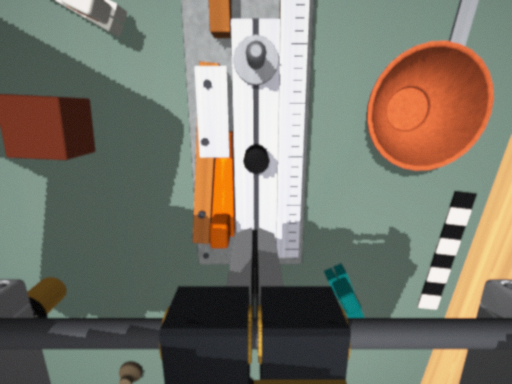

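The wrist view shows the knob top at (257,158), spindle tip at (256,50), wedge tab around (220,235) and the bed running straight up the image.

```bash
python3 - <<'E'
from h import *
f=grab_frame('wrist');P=pts(f)
hsv=cv2.cvtColor(f['image'],cv2.COLOR_BGR2HSV)
def rep(n,m):
    Q=P[m];print(n,m.sum(),np.median(Q,0).round(4),Q.min(0).round(3),Q.max(0).round(3))
B=np.zeros(P.shape[:2],bool)
def box(u0,u1,v0,v1): b=B.copy();b[v0:v1,u0:u1]=1;return b
rep('knob',box(235,280,140,180)&(P[...,2]>.072)&(P[...,2]<.085))
rep('spindle',box(230,280,30,90)&(P[...,2]>.088)&(P[...,2]<.105))
o=(hsv[...,0]>4)&(hsv[...,0]<16)&(hsv[...,1]>190)
rep('tab',box(195,245,190,260)&o&(P[...,2]>.070))
rep('wedge',box(195,245,150,260)&o&(abs(P[...,2]-.042)<.003))
rep('stopR',box(200,240,0,45)&(abs(P[...,2]-.052)<.006))
for u,v in((200,310),(180,340),(256,250),(256,280),(240,250),(275,250),(300,310)): print(u,v,P[v,u].round(3))
v=np.array([r for r in range(60,250,12)]);
# yaw from beam's groove / white rule edge: left edge of beam at z=.042
al=(hsv[...,1]<40)&(hsv[...,2]>150)&(abs(P[...,2]-.042)<.003)&box(225,285,20,260)
E=[]
for r in range(25,230,5):
    c=np.where(al[r])[0]
    if len(c)>5:E.append(onplane(f,c.max(),r,.042)[:2])
E=np.array(E);vx,vy,*_=cv2.fitLine(E.astype(np.float32),cv2.DIST_HUBER,0,.01,.01).ravel();print('yaw',np.rad2deg(np.arctan2(-vx/np.sign(vy),abs(vy))))
E
```

```text
knob 557 [ 0.6299 -0.0186  0.0771] [ 0.619 -0.031  0.072] [ 0.642 -0.008  0.08 ]
spindle 389 [0.6197 0.0641 0.095 ] [0.612 0.057 0.088] [0.627 0.073 0.1  ]
tab 459 [ 0.6033 -0.0935  0.0752] [ 0.593 -0.107  0.07 ] [0.625 0.029 0.332]
wedge 706 [ 0.6041 -0.0647  0.0415] [ 0.583 -0.117  0.039] [ 0.616 -0.014  0.045]
stopR 1 [0.5831 0.1111 0.0465] [0.583 0.111 0.046] [0.583 0.111 0.046]
200 310 [ 0.617 -0.024  0.265]
180 340 [ 0.614 -0.026  0.274]
256 250 [ 0.635 -0.048  0.18 ]
256 280 [ 0.635 -0.047  0.212]
240 250 [0.625 0.029 0.332]
275 250 [ 0.646 -0.045  0.183]
300 310 [ 0.644 -0.021  0.265]
yaw 8.001858
```

Emit:
jog_arm --plan '[0,0,0,0.04,0,0,0,0,0,0,0.04,0,0,0,0,0,0,0.018,0,0,0,0,0.005,0,0,0,0,0,0,0.007,0,0,0,0,0]'

```text
clock: 2.7
ee_pos: [0.6327, -0.0485, 0.0592]
ee_rot: [[-0.115, 0.993, 0.002], [0.993, 0.115, -0.0], [-0.001, 0.002, -1.0]]
contact_force: [0.5, 0.3, -0.7]
opening: 0.0003
grip_force: 0.0
```

Emit:
jog_arm --plan '[0,0.007,0,0,0,0,0,0,0.007,0,0,0,0,0,0,0.007,0,0,0,0,0,0,0.006,0,0,0,0,0,0,0.004,0,0,0,0,0]'

```text
clock: 3.32
ee_pos: [0.6284, -0.0175, 0.0575]
ee_rot: [[-0.116, 0.993, 0.0], [0.993, 0.116, -0.0], [-0.0, 0.0, -1.0]]
contact_force: [0.3, -2.3, 1.1]
opening: 0.0007
grip_force: 1.3
```

```bash
python3 - <<'E'
from h import *
f=grab_frame('wrist');save(f,'w2');P=pts(f)
print(manip.sense()['ee_pos'])
hsv=cv2.cvtColor(f['image'],cv2.COLOR_BGR2HSV)
m=(P[...,2]>.088)&(P[...,2]<.104)&(hsv[...,1]<60);m[:,:200]=0;m[:,320:]=0
k,l,s,c=cv2.connectedComponentsWithStats(m.astype(np.uint8))
for i in range(1,k):
    if s[i,4]>20: print(s[i],np.median(P[l==i],0).round(4))
E
```

```text
[ 0.62837847 -0.0170732   0.057439  ]
[ 240   37   35   40 1057] [0.6167 0.0883 0.095 ]
[230 249  50  18 689] [ 0.6271 -0.0075  0.0965]
```

View pics/w2.png

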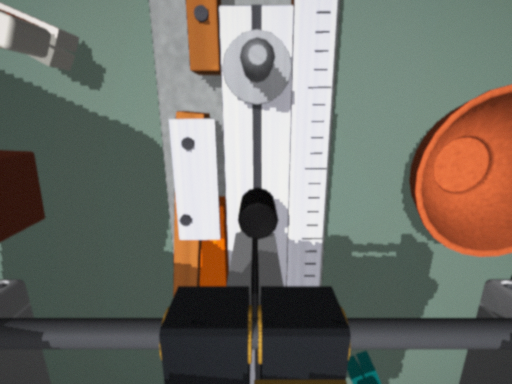

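The wedge plate and knob (258,212) are in view, the fingers are in contact with the knob, and the beam has moved about 24 mm. I'll keep pushing.

```bash
python3 - <<'E'
from h import *
f=grab_frame('wrist')
a=onplane(f,195,119,.047);b=onplane(f,195,240,.047);print(a,b)
d=np.array([-.119,.993]);sp=np.array([.6167,.0883]);print('remaining', (a[:2]-sp)@d+.058,(b[:2]-sp)@d+.140)
E
```

```text
[0.58197984 0.0565775  0.047     ] [ 0.58673736 -0.02549386  0.047     ]
remaining 0.030631261337958977 0.030568254542856388
```

Emit:
jog_arm --plan '[0,0.004,0,0,0,0,0,0,0.004,0,0,0,0,0,0,0.003,0,0,0,0,0,0,0.003,0,0,0,0,0,0,0,0,0,0,0,0]'

```text
clock: 4.05
ee_pos: [0.6268, -0.0035, 0.0574]
ee_rot: [[-0.116, 0.993, -0.0], [0.993, 0.116, 0.0], [0.0, -0.0, -1.0]]
contact_force: [-0.4, 0.0, -0.3]
opening: 0.0004
grip_force: 0.0
```

Emit:
jog_arm --plan '[0,0.004,0,0,0,0,0,0,0.004,0,0,0,0,0,0,0.003,0,0,0,0,0,0,0.002,0,0,0,0,0,0,0.001,0,0,0,0,0]'

```text
clock: 4.68
ee_pos: [0.6252, 0.0101, 0.0575]
ee_rot: [[-0.116, 0.993, -0.0], [0.993, 0.116, -0.0], [-0.0, -0.0, -1.0]]
contact_force: [-1.3, -2.3, -0.6]
opening: 0.0003
grip_force: 1.3
```

Emit:
jog_arm --plan '[0,0.001,0,0,0,0,0,0,0.001,0,0,0,0,0,0,0.001,0,0,0,0,0,0,0.001,0,0,0,0,0,0,0,0,0,0,0,0]'

```text
clock: 5.3
ee_pos: [0.6249, 0.0124, 0.0575]
ee_rot: [[-0.115, 0.993, 0.0], [0.993, 0.115, -0.002], [-0.002, 0.0, -1.0]]
contact_force: [0.4, -12.1, -1.3]
opening: 0.0007
grip_force: 6.2
```

Emit:
jog_arm --plan '[0,0.001,0,0,0,0,0,0,0.001,0,0,0,0,0,0,0,0,0,0,0,0,0,0,0,0,0,0,0,0,0,0,0,0,0,0]'

```text
clock: 5.92
ee_pos: [0.6249, 0.0127, 0.0575]
ee_rot: [[-0.114, 0.993, 0.001], [0.993, 0.114, -0.004], [-0.004, 0.0, -1.0]]
contact_force: [1.6, -22.4, -1.3]
opening: 0.0002
grip_force: 11.5
```

Emit:
jog_arm --plan '[0,-0.02,0,0,0,0,0,0,-0.01,0,-0.03,0,0,0,0,-0.03,-0.01,-0.03,0,0,0,0,-0.045,-0.014,0,0,0,0,0,-0.042,-0.01,0,0,0,0]'

```text
clock: 6.55
ee_pos: [0.6076, -0.1354, 0.1181]
ee_rot: [[-0.116, 0.993, 0.001], [0.993, 0.116, 0.0], [0.0, 0.001, -1.0]]
contact_force: [0.4, 0.5, -0.2]
opening: 0.0005
grip_force: 0.0
```

```bash
python3 - <<'E'
from h import *
s=manip.sense();print(s['ee_pos'].__repr__(),s['contact_force'],s['clock'])
f=grab_frame('wrist');save(f,'w3');P=pts(f)
hsv=cv2.cvtColor(f['image'],cv2.COLOR_BGR2HSV)
o=(hsv[...,0]>4)&(hsv[...,0]<16)&(hsv[...,1]>190)&(P[...,2]>.070)&(P[...,2]<.08)&(P[...,0]<.63)
Q=P[o];print('tab',o.sum(),Q.mean(0),Q.min(0),Q.max(0))
k=(hsv[...,2]<60)&(abs(P[...,2]-.077)<.006)&(P[...,0]>.6);Q=P[k];print('knob',k.sum(),np.median(Q,0),Q.min(0),Q.max(0))
print(goto((Q*0).sum(0)+[.608,-.133,.053],6.7))
E
```

```text
array([ 0.60759456, -0.13537854,  0.11806037]) [ 0.36897565  0.52388279 -0.16866278] 6.55
tab 361 [ 0.6032666  -0.09412243  0.07455571] [ 0.5933112  -0.10894797  0.07002402] [ 0.61296415 -0.08273274  0.07768139]
  return _methods._mean(a, axis=axis, dtype=dtype,
  ret = um.true_divide(
Traceback (most recent call last):
ValueError: zero-size array to reduction operation minimum which has no identity
```

View pics/w3.png

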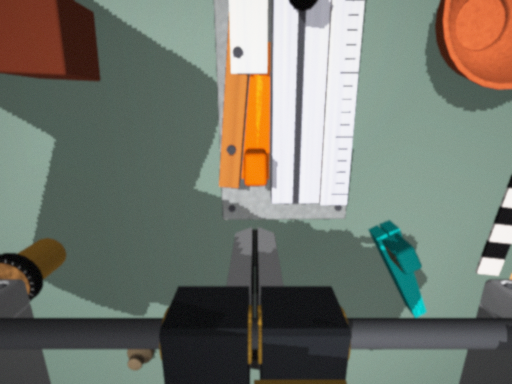

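The wrist view shows the tab at (256,165) straight ahead of the closed fingers, with the channel clear. I'll descend and push.

Emit:
jog_arm --plan '[0,0,0,0.035,0,0,0,0,0,0,0.03,0,0,0,0,0.006,0,0,0,0,0,0,0.006,0,0,0,0,0,0,0.005,0,0,0,0,0]'

```text
clock: 7.22
ee_pos: [0.6065, -0.1166, 0.054]
ee_rot: [[-0.116, 0.993, 0.002], [0.993, 0.116, -0.0], [-0.001, 0.002, -1.0]]
contact_force: [-0.9, -0.8, 0.1]
opening: 0.0005
grip_force: 0.1
```

Emit:
jog_arm --plan '[0,0.005,0,0,0,0,0,0,0.005,0,0,0,0,0,0,0.005,0,0,0,0,0,0,0.005,0,0,0,0,0,0,0.005,0,0,0,0,0]'

```text
clock: 7.85
ee_pos: [0.6028, -0.0919, 0.0524]
ee_rot: [[-0.116, 0.993, -0.0], [0.993, 0.116, 0.0], [0.0, -0.0, -1.0]]
contact_force: [0.3, -1.0, -0.6]
opening: 0.0006
grip_force: 0.1
```

Emit:
jog_arm --plan '[0,0.002,0,0,0,0,0,0,0.002,0,0,0,0,0,0,0.001,0,0,0,0,0,0,0.001,0,0,0,0,0,0,0.001,0,0,0,0,0]'

```text
clock: 8.48
ee_pos: [0.6021, -0.0853, 0.0524]
ee_rot: [[-0.115, 0.993, 0.0], [0.993, 0.115, -0.0], [-0.0, 0.0, -1.0]]
contact_force: [0.4, -0.5, 0.2]
opening: 0.0003
grip_force: 0.1
```

Emit:
jog_arm --plan '[0,0.002,0,0,0,0,0,0,0.002,0,0,0,0,0,0,0.001,0,0,0,0,0,0,0.001,0,0,0,0,0,0,0,0,0,0,0,0]'

```text
clock: 9.1
ee_pos: [0.6015, -0.0801, 0.0527]
ee_rot: [[-0.115, 0.993, 0.001], [0.993, 0.115, -0.001], [-0.001, 0.0, -1.0]]
contact_force: [0.5, -5.3, 1.9]
opening: 0.0005
grip_force: 2.7
```

Emit:
jog_arm --plan '[0,0.001,0,0,0,0,0,0,0.001,0,0,0,0,0,0,0.001,0,0,0,0,0,0,0,0,0,0,0,0,0,0,0,0,0,0,0]'

```text
clock: 9.72
ee_pos: [0.6015, -0.0792, 0.0532]
ee_rot: [[-0.115, 0.993, 0.002], [0.993, 0.115, -0.004], [-0.004, 0.001, -1.0]]
contact_force: [0.0, -19.2, 2.3]
opening: 0.0004
grip_force: 9.3
```

Emit:
jog_arm --plan '[0,0.001,0,0,0,0,0,0,0,0,0,0,0,0,0,0,0,0,0,0,0,0,0,0,0,0,0,0,0,0,0,0,0,0,0]'

```text
clock: 10.35
ee_pos: [0.6015, -0.0789, 0.0533]
ee_rot: [[-0.114, 0.993, 0.002], [0.993, 0.114, -0.005], [-0.005, 0.002, -1.0]]
contact_force: [0.3, -22.7, 3.1]
opening: 0.0006
grip_force: 11.5
```

Emit:
jog_arm --plan '[0,-0.004,0,0,0,0,0,0,-0.006,0,0,0,0,0,0,-0.015,0,-0.01,0,0,0,0,-0.015,0,-0.05,0,0,0,0,0,0,-0.06,0,0,0]'

```text
clock: 10.98
ee_pos: [0.6051, -0.1166, 0.1737]
ee_rot: [[-0.114, 0.993, -0.002], [0.993, 0.114, 0.0], [0.001, -0.001, -1.0]]
contact_force: [0.7, -0.0, -0.1]
opening: 0.0008
grip_force: 0.0
```

```bash
python3 - <<'E'
from h import *
s=manip.sense();print(s['ee_pos'].__repr__(),s['contact_force'],s['clock'],s['joints'])
f=grab_frame('wrist');save(f,'w4');P=pts(f)
hsv=cv2.cvtColor(f['image'],cv2.COLOR_BGR2HSV)
o=(hsv[...,0]>4)&(hsv[...,0]<16)&(hsv[...,1]>190)&(P[...,2]>.070)&(P[...,2]<.08)&(P[...,0]<.63)
Q=P[o];print('tab',o.sum(),Q.mean(0),Q.min(0),Q.max(0))
for n,lo,hi in(('knob',.072,.083),('spin',.088,.104)):
    m=(P[...,2]>lo)&(P[...,2]<hi)&(P[...,0]>.59)&(P[...,0]<.66)&~((hsv[...,1]>150))
    k,l,st,c=cv2.connectedComponentsWithStats(m.astype(np.uint8))
    for i in range(1,k):
        if st[i,4]>30: Q=P[l==i];print(n,st[i],np.median(Q,0).round(4),((Q.min(0)+Q.max(0))/2).round(4),hsv[l==i].mean(0).round())
# head from saved first frames: disc top circle on plane z=.062
import pickle
fs=pickle.load(open('f0.pkl','rb'))
for n,(u0,v0,u1,v1) in dict(top=(336,215,352,231),scene=(148,238,168,257)).items():
    print(n,onplane(fs[n],(u0+u1-1)/2,(v0+v1-1)/2,.062))
E
```

```text
array([ 0.60508599, -0.11655848,  0.17374376]) [ 0.6722352  -0.04668446 -0.11930933] 10.975 [-1.43087176e+01  2.71407698e+01  7.77212868e+01  4.88468441e-04
  7.52284592e+01 -2.08719914e+01]
tab 263 [ 0.60085663 -0.05509021  0.07544228] [ 0.5903796  -0.06808089  0.07047373] [ 0.61004176 -0.0424874   0.07754784]
knob [284  14  28  33 696] [0.6229 0.0335 0.0773] [0.6233 0.034  0.0759] [100.  15.  43.]
top [ 0.3880446  -0.22915961  0.062     ]
scene [ 0.38931647 -0.23068909  0.062     ]
```

View pics/w4.png

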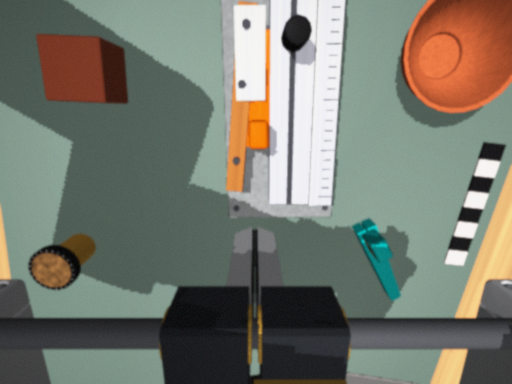

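The wrist view shows the wedge's tab at (258,133) under the plate, the knob at (297,32) unmoved, and the upright head at lower left (55,268). Now I'll fetch the head.

Emit:
jog_arm --plan '[0.094,-0.0176,-0.0455,0,0,0,0,0.094,-0.0176,-0.0455,0,0,0,0,0.094,-0.0176,-0.0455,0,0,0,0,0.094,-0.0176,-0.0455,0,0,0,0,0.094,-0.0176,-0.0455,0,0,0,0]'

```text
clock: 11.65
ee_pos: [0.3884, -0.2298, 0.1731]
ee_rot: [[-0.116, 0.993, 0.001], [0.993, 0.116, -0.001], [-0.001, 0.001, -1.0]]
contact_force: [0.1, -1.1, -0.1]
opening: 0.0469
grip_force: 0.0
```

```bash
python3 - <<'E'
from h import *
s=manip.sense();print(s['ee_pos'].__repr__(),s['clock'],s['opening'])
f=grab_frame('wrist');P=pts(f);
m=(abs(P[...,2]-.062)<.005)&(np.hypot(P[...,0]-.389,P[...,1]+.23)<.05)
Q=P[m];c,r=cv2.minEnclosingCircle(Q[:,:2].astype(np.float32)*1000);print(m.sum(),c,r)
print(goto((c[0]/1000,c[1]/1000,.038),6.7))
E
```

```text
array([ 0.38836456, -0.22976132,  0.173058  ]) 11.65 0.04687369763477794
1894 (388.9503173828125, -229.8797149658203) 25.840679168701172
[[0.001, 0.0042, 0.1349], [-0.04, 0.04, -0.13]]
```

Emit:
jog_arm --plan '[0.094,0,0,0,0,0,0,0.094,0,0,0,0,0,0,0.094,0,0,0,0,0,0,0.094,0,0,0.02,0,0,0,0.094,0,0,0,0,0,0]'

```text
clock: 12.32
ee_pos: [0.3896, -0.2281, 0.1515]
ee_rot: [[-0.116, 0.993, -0.002], [0.993, 0.116, 0.001], [0.002, -0.002, -1.0]]
contact_force: [-0.4, -0.5, -0.1]
opening: 0.0937
grip_force: 0.0
```

```bash
python3 - <<'E'
from h import *
print(manip.sense()['ee_pos'],manip.sense()['opening'],goto((.389,-.230,.038),6.7))
E
```

```text
[ 0.38963205 -0.22814716  0.15149009] 0.0936618053455988 [[-0.002, -0.0006, 0.1135], [-0.1, -0.1, -0.02]]
```

Emit:
jog_arm --plan '[0.094,-0.002,-0.0005,0.04,0,0,0,0.094,0,0,0.04,0,0,0,0.094,0,0,0.022,0,0,0,0.094,0,0,0.01,0,0,0,0.094,0,0,0,0,0,0]'

```text
clock: 12.95
ee_pos: [0.3897, -0.2309, 0.0407]
ee_rot: [[-0.116, 0.993, -0.0], [0.993, 0.116, 0.0], [0.0, -0.0, -1.0]]
contact_force: [0.3, -0.3, 0.1]
opening: 0.0937
grip_force: 0.0
```

Emit:
jog_arm --plan '[0.04,0,0,0,0,0,0,0.04,0,0,0,0,0,0,0.04,0,0,0,0,0,0,0.04,0,0,0,0,0,0,0.04,0,0,0,0,0,0]'

```text
clock: 13.58
ee_pos: [0.3895, -0.2309, 0.0405]
ee_rot: [[-0.115, 0.993, 0.0], [0.993, 0.115, -0.0], [-0.0, 0.0, -1.0]]
contact_force: [0.3, 0.1, 1.0]
opening: 0.051
grip_force: 30.0
```

Emit:
jog_arm --plan '[0.04,0,0,-0.01,0,0,0,0.04,0,0,-0.03,0,0,0,0.04,0,0,-0.04,0,0,0,0.04,0,0,-0.04,0,0,0,0.04,0,0,-0.02,0,0,0]'

```text
clock: 14.2
ee_pos: [0.3897, -0.231, 0.1831]
ee_rot: [[-0.115, 0.993, 0.002], [0.993, 0.115, -0.002], [-0.002, 0.002, -1.0]]
contact_force: [0.3, -0.5, -3.0]
opening: 0.0513
grip_force: 30.0
```

Emit:
jog_arm --plan '[0.04,0.015,0.015,0,0,0,0,0.04,0.025,0.025,0,0,0,0,0.04,0.03,0.03,0,0,0,0,0.04,0.03,0.03,0,0,0,0,0.04,0.03,0.03,0,0,0,0]'

```text
clock: 14.82
ee_pos: [0.5042, -0.0855, 0.1811]
ee_rot: [[-0.115, 0.993, 0.0], [0.993, 0.115, -0.0], [-0.0, 0.0, -1.0]]
contact_force: [-0.6, -0.2, -1.3]
opening: 0.0513
grip_force: 30.0
```

Emit:
jog_arm --plan '[0.04,0.03,0.03,0,0,0,0,0.04,0.03,0.03,0,0,0,0,0.04,0.03,0.03,0,0,0,0,0.04,0.025,0.03,0,0,0,0,0.04,0.014,0.013,0,0,0,0]'

```text
clock: 15.45
ee_pos: [0.6214, 0.0583, 0.1805]
ee_rot: [[-0.117, 0.993, -0.0], [0.993, 0.117, 0.0], [0.0, -0.0, -1.0]]
contact_force: [-0.3, -0.6, -2.5]
opening: 0.0512
grip_force: 30.0
```

Emit:
jog_arm --plan '[0.04,0,0,0,0,0,0,0.04,0,0,0,0,0,0,0.04,0,0,0,0,0,0,0.04,0,0,0,0,0,0,0.04,0,0,0,0,0,0]'

```text
clock: 16.08
ee_pos: [0.6207, 0.0565, 0.1806]
ee_rot: [[-0.115, 0.993, 0.0], [0.993, 0.115, -0.0], [-0.0, 0.0, -1.0]]
contact_force: [-1.8, 0.5, -2.0]
opening: 0.0515
grip_force: 30.0
```

```bash
python3 - <<'E'
from h import *
s=manip.sense();print(s['ee_pos'].__repr__(),s['clock'],s['opening'],s['grip_force'])
f=grab_frame('wrist');P=pts(f);save(f,'w5')
def rep(n,m):
    k,l,st,c=cv2.connectedComponentsWithStats(m.astype(np.uint8))
    for i in range(1,k):
        if st[i,4]>40: Q=P[l==i];print(n,st[i],np.median(Q,0).round(4),((Q.min(0)+Q.max(0))/2).round(4),np.ptp(Q,0).round(3))
near=(np.hypot(P[...,0]-.613,P[...,1]-.118)<.04)
rep('tip',near&(P[...,2]>.094)&(P[...,2]<.104))
rep('spin',near&(P[...,2]>.06)&(P[...,2]<.104))
rep('collar',near&(abs(P[...,2]-.054)<.004))
e=s['ee_pos'];rep('disc',(np.hypot(P[...,0]-e[0],P[...,1]-e[1])<.05)&(abs(P[...,2]-e[2]-.0215)<.006))
E
```

```text
array([0.62070554, 0.0565219 , 0.18057318]) 16.075 0.05148778192203189 29.999663829803467
tip [248 127  15  16 151] [0.6127 0.1189 0.0966] [0.6133 0.1184 0.0965] [0.012 0.013 0.005]
spin [246 124  18  20 265] [0.6127 0.1198 0.0946] [0.6128 0.1186 0.0804] [0.015 0.016 0.037]
collar [238  90  35   5 114] [0.6086 0.1552 0.0513] [0.6092 0.1549 0.0515] [0.033 0.006 0.003]
collar [235 111  40  40 938] [0.6124 0.121  0.0534] [0.6129 0.1187 0.054 ] [0.039 0.039 0.006]
disc [ 189  212  132   82 5948] [0.6198 0.061  0.2019] [0.619  0.0575 0.2021] [0.075 0.052 0.012]
```

View pics/w5.png

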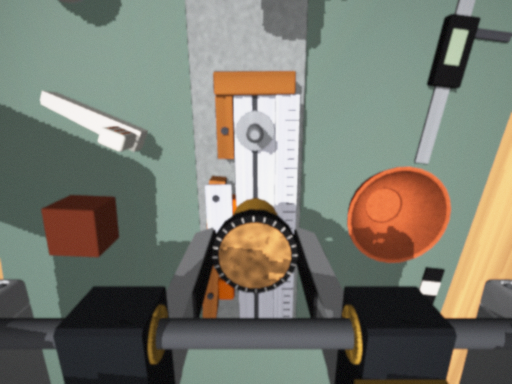

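The wrist view shows the beam's nose against the stop, the spindle at (255,132) and the head held upright at (256,255).

Emit:
jog_arm --plan '[0.04,0.015,0,0,0,0,0,0.04,0.025,-0.0006,0,0,0,0,0.04,0.0155,0,0.01,0,0,0,0.04,0.006,0,0.015,0,0,0,0.04,0,0,0.005,0,0,0]'

```text
clock: 16.75
ee_pos: [0.6125, 0.1179, 0.1485]
ee_rot: [[-0.116, 0.993, -0.002], [0.993, 0.116, -0.0], [-0.0, -0.002, -1.0]]
contact_force: [0.1, -1.3, -3.0]
opening: 0.0515
grip_force: 30.0
```

Emit:
jog_arm --plan '[0.04,0,0,0,0,0,0,0.04,0,0,0,0,0,0,0.04,0,0,0,0,0,0,0.04,0,0,0,0,0,0,0.04,0,0,0,0,0,0]'

```text
clock: 17.38
ee_pos: [0.6131, 0.1177, 0.1505]
ee_rot: [[-0.115, 0.993, 0.0], [0.993, 0.115, 0.0], [-0.0, 0.0, -1.0]]
contact_force: [-0.3, -0.1, -1.6]
opening: 0.0514
grip_force: 30.0
```

On target. Lowering gently.

Emit:
jog_arm --plan '[0.04,0,0,0.004,0,0,0,0.04,0,0,0.004,0,0,0,0.04,0,0,0.004,0,0,0,0.04,0,0,0.004,0,0,0,0.04,0,0,0.002,0,0,0]'

```text
clock: 18.0
ee_pos: [0.613, 0.1178, 0.1321]
ee_rot: [[-0.115, 0.993, -0.0], [0.993, 0.115, -0.0], [-0.0, -0.0, -1.0]]
contact_force: [-0.6, -0.3, -1.6]
opening: 0.0513
grip_force: 30.0
```

Emit:
jog_arm --plan '[0.04,0,0,0.006,0,0,0,0.04,0,0,0.006,0,0,0,0.04,0,0,0.006,0,0,0,0.04,0,0,0.006,0,0,0,0.04,0,0,0.004,0,0,0]'

```text
clock: 18.62
ee_pos: [0.613, 0.1178, 0.104]
ee_rot: [[-0.115, 0.993, -0.0], [0.993, 0.115, -0.0], [0.0, -0.0, -1.0]]
contact_force: [0.7, 0.3, -1.9]
opening: 0.0516
grip_force: 30.0
```

Emit:
jog_arm --plan '[0.04,0,0,0.003,0,0,0,0.04,0,0,0.003,0,0,0,0.04,0,0,0.002,0,0,0,0.04,0,0,0.001,0,0,0,0.04,0,0,0,0,0,0]'

```text
clock: 19.25
ee_pos: [0.6131, 0.1178, 0.0955]
ee_rot: [[-0.115, 0.993, -0.0], [0.993, 0.115, 0.0], [0.0, -0.0, -1.0]]
contact_force: [0.5, 0.7, -1.5]
opening: 0.0512
grip_force: 30.0
```

Emit:
jog_arm --plan '[0.04,0,0,0.001,0,0,0,0.04,0,0,0.001,0,0,0,0.04,0,0,0,0,0,0,0.04,0,0,0,0,0,0,0.04,0,0,0,0,0,0]'

```text
clock: 19.88
ee_pos: [0.6133, 0.1179, 0.0945]
ee_rot: [[-0.116, 0.993, 0.001], [0.993, 0.116, 0.0], [-0.0, 0.001, -1.0]]
contact_force: [-2.8, 0.1, 8.0]
opening: 0.0516
grip_force: 30.0
```

Seated, with the force rising at exactly the expected height. Release and retreat.

Emit:
jog_arm --plan '[0.08,0,0,0,0,0,0,0.08,0,0,0,0,0,0,0.08,0,0,0,0,0,0,0.08,0,0,0,0,0,0,0.08,0,0,0,0,0,0]'

```text
clock: 20.5
ee_pos: [0.6131, 0.1178, 0.0934]
ee_rot: [[-0.115, 0.993, -0.0], [0.993, 0.115, 0.0], [0.0, -0.0, -1.0]]
contact_force: [0.3, -0.6, -0.7]
opening: 0.0801
grip_force: 0.0
```

Emit:
jog_arm --plan '[0.08,0,0,-0.01,0,0,0,0.08,0,0,-0.03,0,0,0,0.08,0,0,-0.04,0,0,0,0.08,-0.05,0,-0.02,0,0,0,0.08,-0.05,0,0,0,0,0]'

```text
clock: 21.12
ee_pos: [0.6254, 0.0176, 0.1964]
ee_rot: [[-0.117, 0.993, 0.004], [0.993, 0.117, -0.0], [-0.001, 0.004, -1.0]]
contact_force: [-0.3, -0.7, -1.0]
opening: 0.0801
grip_force: 0.0
```

```bash
python3 - <<'E'
from h import *
s=manip.sense();print(s['ee_pos'].__repr__(),s['clock'],s['opening'],s['contact_force'])
f=grab_frame('wrist');P=pts(f);save(f,'w6')
hsv=cv2.cvtColor(f['image'],cv2.COLOR_BGR2HSV)
m=(np.hypot(P[...,0]-.613,P[...,1]-.1186)<.045)&(abs(P[...,2]-.114)<.008)
Q=P[m];c,r=cv2.minEnclosingCircle(Q[:,:2].astype(np.float32)*1000);A=np.c_[Q[:,:2]-Q[:,:2].mean(0),np.ones(len(Q))]
print(m.sum(),c,r,np.median(Q,0),'plane',np.linalg.lstsq(A,Q[:,2],rcond=None)[0])
E
```

```text
array([0.62538205, 0.01761231, 0.19639443]) 21.125 0.0800839402115714 [-0.27518143 -0.72124041 -1.00632268]
3201 (612.7788696289062, 118.5706787109375) 25.88713836669922 [0.61265857 0.11933643 0.11591686] plane [-0.00118333  0.00116345  0.11590306]
```

View pics/w6.png

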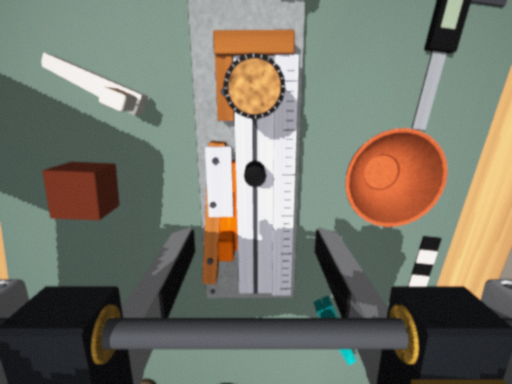

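The head sits flat at (254,86), with its top 116 mm above the bench and level. The beam is home, the wedge is in at (228,240), and the gripper is clear of everything.

```bash
python3 -c "
from h import *
print(sign_off())"
```

```text
the job is handed in; nothing more can be done
None
```

The photo stand is ready and handed in at about 21 s of the 61 s: beam home against the stop (22 N push), wedge pushed in with about 23 N, head level on the collar, gripper clear; I did not test the wedged beam by pulling it.

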